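# Push the stair flight home on the studio model

### The job

The loose flight of ochre plaster steps belongs against the podium of the set model. Push it along the baseboard with the fingertips, without lifting or tipping it, until its tall back sits flush and square against the podium's front and the blue stripe on the steps lines up with the blue line on the model. Leave the little figure, the paint jar and the glue stick standing where they are, and finish clear of everything.

Things in the scene. Friction and masses are not known exactly. Their poses are not given: they have to be found in the camera images.
- model: Fixed set model. Origin: underside of its pale board, on the table; x points to the podium (about away from the robot), z up. Board x -170..170, y +-250, 5 mm thick. Grey podium, 500 wide: flat upright front at x=60, landing 54 above the board, 75 deep; from x=135 to 170 a back tier 18 higher, within y +-200. Lengths in mm.
- mark: Blue line 14 mm wide painted flat on the model, at a varying place along the podium: straight over the board (229 mm), up the podium's front and over its landing (75 mm). Origin: middle of the line at the foot of the podium's front, on the board's top, 5 mm above the table. Axes as the model's: x into the podium, square to its face; y along it.
- stairs: Loose ochre plaster flight of 3 steps, 0.3-0.6 kg, 81 deep (x +-40.5), 110 mm wide (y +-55), blue 14 mm stripe down its middle. Origin: centre of underside, on the board; x to the tall back, z up. Treads 27 deep, 18, 36, 54 high; sides and back flat. Centre of mass 9 mm to +x. Starts left or right of the line, back 65-95 mm short of the podium, turned up to 0.25 rad.
- stairs_back (a point): Middle of the lower edge of the stairs' tall back face (x = +40.5 mm, y = 0, z = 0 in the stairs' frame). It meets the mark's origin when the job is done.
- figure: Loose dark purple scale figure, standing on the board on the other side from the stairs, 60 mm tall, foot disc 34 mm across. Origin: centre of its foot. Leave alone.
- jar: Loose orange paint jar with yellow cap, 48 mm across, 58 mm tall, standing on the table beside the board. Origin: centre of its foot. Leave alone.
- glue: Loose glue stick, red with white cap, 31 mm across, 62 mm tall, standing on the table beside the board. Origin: centre of its foot. Leave alone.
There are look-alikes about, which are no part of the job. What is shaped like the stairs but green is not meant.

How it is judged:
By the outcome, as a careful person would: the job done as asked, in the order asked, and still so for the second after the job is handed in, with the robot touching nothing.
It also fails if it takes over 48 s, if anything falls off the work surface, if the arm or the gripper's body presses on something with over 40 N, if the wrist force passes 120 N, or if a joint passes its speed limit or range.

### The arm

A 6-joint arm with a two-finger parallel gripper is mounted at the origin on the work surface. World frame = base frame: x ahead of the robot, y to its left, z up, the work surface at z = 0. Lengths are in m, angles in rad, forces in N, time in s.
With the tool pointing down it reaches from about 0.3 to 0.775 m from the base axis. Payload 14.6 kg.
Tool frame: the origin (TCP) lies at the very end of the fingers, on their centre line; the grasp point (between the pads) lies 19 mm behind it; z points along the fingers, y is the line along which they close (so a half turn about z gives the same grasp; the last joint's range is limited). The gripper opens to 94 mm and grips with 3 to 60 N. Pads are 16 mm wide; open, the fingers measure 119 mm over their backs; the gripper's body (75 mm by 177 mm) begins 78 mm behind the grasp point.
Start: joints at [-1.373, 0.3, 1.521, -0, 1.321, -0.067], TCP at [0.144, -0.531, 0.205] pointing down, gripper open.
Joint ranges: [-3.03, 3.03], [-0.79, 2.21], [0.23, 2.52], [-1.04, 4.18], [0, 3.07], [-2.55, 2.55]. Speed limits (rad/s): [2.22, 2.22, 2.57, 3.14, 3.14, 3.14].

### API

Orientations are given as [roll, pitch, yaw] about the fixed x, y, z axes, in that order (R = Rz(yaw) Ry(pitch) Rx(roll)).
In Python, from station import ctrl gives the robot as it stands.
- The arm moves only by the shell command python3 -m pendant 'ROWS' [OPENING] [FORCE]. ROWS is JSON, a list of rows, each a list of 2 entries, a list of its own where there are three numbers: the shift along the world's x, y, z in cm, then the turn about the world's z in rad. A call has 1 to 20 rows; each row shifts and turns the commanded pose from where the row before left it; what a row does not reach is not made up. A row lasts 1/12 s, in which the tool goes at most 41.7 mm and 7.16 degrees, less where a joint would pass 70% of its speed; a pose out of reach is approached as far as the arm can. A call is refused whole if a number of a shift passes 4.17 or a number of a turn 0.125, either way. A call with a gripper value outside its range is refused whole. OPENING is the opening, from 0 (shut) to 1 (fully open), set as the call begins (- or left out, the last holds). The fingers move at their own pace and stop on an object; FORCE is the grip in N (left out, the last holds). Time passes only in rows, so rows that do not move let the fingers close. It gives the time, the measured TCP pose, the force, the opening and the grip force at its end, in the units of the state.
- ctrl.get_obs(): the state, without advancing time (a new reading comes with each control period).
- ctrl.camera(name): name is "side" or "top" or "wrist"; returns a dict with "color" (420x560x3 uint8, red, green, blue), "intrinsics" (3x3 intrinsics, pixels), "k1" (the pictures are not rectified: a ray, as slopes to the right and down, at radius r is drawn at 1 + k1 r^2 times it, then the intrinsics apply), "camera_from_world" (4x4, takes a point from world to camera coordinates). Camera axes: x right, y down, z forward; pixel columns grow to the right and rows downward; lengths in m; the calibration is good to about 2 mm. A picture is of the moment at which its call begins. There is no depth.
- ctrl.hand_in(): hands the job in; it is judged then, once.
The state is a dict: "time_s": time; "qpos": joint angles; "joint_vel": joint speeds; "tau": joint torques, N m; "ee_pos": TCP position; "eef_rot": TCP orientation; "force": force on the tool from outside, world axes, zero at the start; "moment": the same for the moment, N m; "grip_width": finger opening in m; "grip_force": force on a finger pad.
Only numpy, scipy, OpenCV 4.12 (cv2) and the standard library are available. Lean on these libraries where they do the work, as an engineer would, in place of code of your own. Each camera call takes 0.05 s, during which the arm holds its last target. There are 200 camera calls.

## Working session

There is one attempt and no reset: what is moved stays moved. The work goes in short steps, Python scripts to look and compute and a shell command to move; the robot and the scene stay as the last step left them, time stands still between calls to the robot, and variables do not carry over. Pictures are saved under pics/ and viewed, at most 10 in all, crops included, and the job is handed in when it is done.

```bash
mkdir -p pics; ls; cat > h.py <<'E'
import numpy as np, cv2
from station import ctrl
def cam(n):
    c=ctrl.camera(n); return c
def save(c,f): cv2.imwrite('pics/'+f,c["color"][:,:,::-1])
def ray(c,uv):
    K=np.array(c["intrinsics"]);k=c["k1"];T=np.array(c["camera_from_world"])
    d=(np.asarray(uv,float)-K[:2,2])/[K[0,0],K[1,1]]
    s=d.copy()
    for _ in range(30): s=d/(1+k*(s**2).sum(-1,keepdims=True))
    R=T[:3,:3]; o=-R.T@T[:3,3]
    v=np.concatenate([s,np.ones(s.shape[:-1]+(1,))],-1)@R
    return o,v
def onz(c,uv,z):
    o,v=ray(c,uv); return o+v*((z-o[2])/v[...,2])[...,None]
def proj(c,P):
    K=np.array(c["intrinsics"]);k=c["k1"];T=np.array(c["camera_from_world"])
    p=np.asarray(P)@T[:3,:3].T+T[:3,3]; s=p[...,:2]/p[...,2:]
    s=s*(1+k*(s**2).sum(-1,keepdims=True)); return s*[K[0,0],K[1,1]]+K[:2,2]
E
python3 - <<'E'
from h import *
for n in ["top","side"]:
    c=cam(n); save(c,n+"0.png"); T=np.array(c["camera_from_world"]); print(n,-T[:3,:3].T@T[:3,3],T[:3,:3].round(2).tolist(),c["k1"])
    np.save(n+"0.npy",c,allow_pickle=True)
E
```

```text
pics
top [ 0.31089616 -0.02256417  1.22693668] [[0.01, -1.0, 0.02], [-0.98, -0.01, -0.19], [0.19, -0.02, -0.98]] -0.01637173440528688
side [0.21246572 0.61104196 0.82529398] [[-0.89, -0.46, 0.01], [-0.35, 0.65, -0.68], [0.31, -0.6, -0.74]] 0.005115082122257009
```

View pics/top0.png

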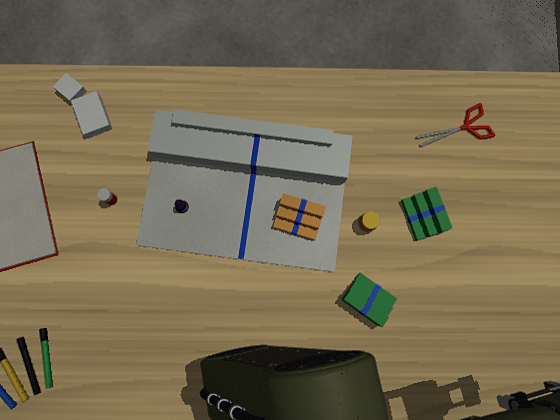

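View pics/side0.png

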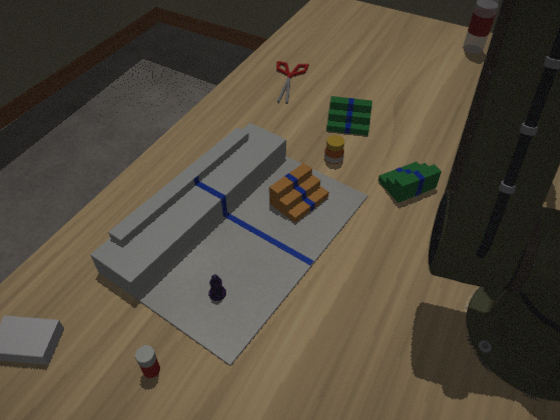

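The top view shows the ochre steps at (298,216) on the board. The green look-alikes are at (427,214) and (368,300), so ochre is the one meant. The figure is at (181,206), the jar at (369,221), the glue at (107,197), and the mark runs from (241,258) to (256,136). The side view agrees, with the steps at (299,194). Next is an enlarged crop to confirm.

```bash
python3 - <<'E'
from h import *
c=np.load("top0.npy",allow_pickle=True).item()
im=c["color"]; hsv=cv2.cvtColor(im,cv2.COLOR_RGB2HSV)
cr=np.hstack([cv2.resize(im[100:275,130:390],None,fx=3,fy=3,interpolation=cv2.INTER_CUBIC)])
cv2.imwrite('pics/crop0.png',cr[:,:,::-1])
bl=cv2.inRange(hsv,(110,130,60),(128,255,255))
n,l,s,ce=cv2.connectedComponentsWithStats(bl)
for i in range(1,n):
    if s[i,4]>15: print('blue',s[i],ce[i])
orr=cv2.inRange(hsv,(8,150,90),(17,255,255)); orr[:, :265]=0; orr[:,335:]=0;orr[:185]=0;orr[250:]=0
n,l,s,ce=cv2.connectedComponentsWithStats(orr)
for i in range(1,n):
    if s[i,4]>15: print('ochre',s[i],ce[i])
print(hsv[210,312],hsv[220,247],hsv[217,300])
E
```

```text
blue [251 137   9  29 160] [254.66875 150.775  ]
blue [238 173  18  86 464] [246.63146552 215.96982759]
blue [299 199   8  13  61] [302.37704918 204.95081967]
blue [433 205  12   8  55] [438.56363636 208.43636364]
blue [421 211  10   6  42] [425.35714286 213.30952381]
blue [295 212   8  11  55] [298.54545455 217.18181818]
blue [409 215  10   7  43] [413.23255814 217.62790698]
blue [292 224   8  11  53] [295.0754717  228.73584906]
blue [361 285  20  30 165] [370.27878788 299.62424242]
ochre [280 194  21  15 205] [290.16097561 201.15121951]
ochre [297 201  29  39 575] [311.00869565 219.9773913 ]
ochre [277 206  20  15 192] [286.51041667 213.171875  ]
ochre [273 217  21  16 185] [283.05405405 224.6972973 ]
[ 17 160 158] [113 224 123] [112 212 137]
```

View pics/crop0.png

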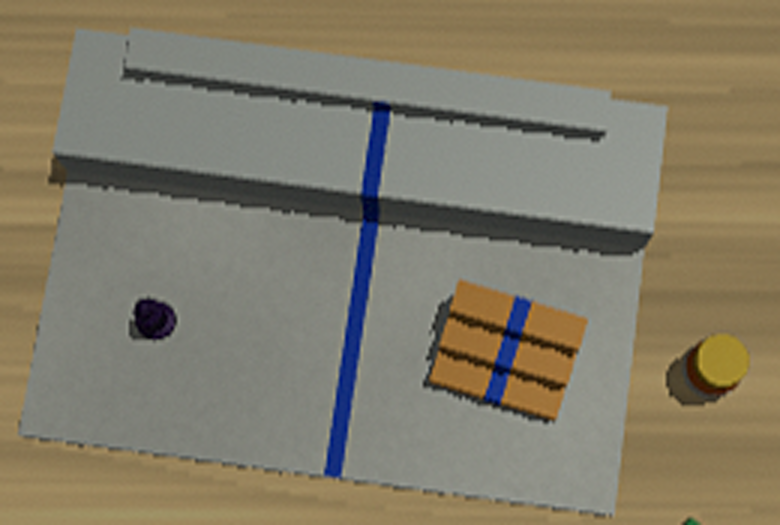

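The crop confirms it: an ochre flight with its tall back toward the podium, sitting to the right of the line (crop (508,350)).

```bash
cat >> h.py <<'E'
def analyse(c,sr,line=True,minA=25):
    "sr=(r0,r1,c0,c1) region of stairs"
    im=c["color"]; hsv=cv2.cvtColor(im,cv2.COLOR_RGB2HSV)
    bl=cv2.inRange(hsv,(108,130,60),(128,255,255))
    r0,r1,c0,c1=sr
    n,l,s,ce=cv2.connectedComponentsWithStats(bl[r0:r1,c0:c1])
    t=sorted([ce[i]+[c0,r0] for i in range(1,n) if s[i,4]>minA],key=lambda p:p[1])
    return bl,t
E
python3 - <<'E'
from h import *
c=np.load("top0.npy",allow_pickle=True).item()
bl,t=analyse(c,(185,250,270,335))
B=np.array([onz(c,p,z) for p,z in zip(t,(.059,.041,.023))]); print(B)
d=B[0]-B[2]; print('len',np.linalg.norm(d[:2]),'yaw',np.arctan2(d[1],d[0]))
n,l,s,ce=cv2.connectedComponentsWithStats(bl)
i=l[220,247]; ys,xs=np.where(l==i); k=(ys>185)
P=onz(c,np.c_[xs,ys].astype(float),.005)
vx,vy,x0,y0=cv2.fitLine(P[k][:,:2].astype(np.float32),cv2.DIST_L2,0,.01,.01).ravel()
u=np.array([vx,vy])*np.sign(vx); ph=np.arctan2(u[1],u[0]); w=np.array([-u[1],u[0]])
sp=(P[:,:2]-[x0,y0])@u; print('line yaw',ph,'ext',sp.min(),sp.max())
near=np.array([x0,y0])+u*(sp.min()-.001); O=near+u*.230; print('near',near,'origin',O,'foot px',proj(c,[*O,.005]),'top px',proj(c,[*O,.059]))
hs=cv2.cvtColor(c["color"],cv2.COLOR_RGB2HSV)
print([ (r,hs[r,int(round(proj(c,[*O,.005])[0]))].tolist(), c['color'][r,270].tolist()) for r in range(160,184)])
m=B[1,:2]; b=B.mean(0)[:2]; sy=np.arctan2(d[1],d[0]); print('in mark frame: centre',((b-O)@u,(b-O)@w),'rel yaw',sy-ph)
hsv=hs
for nm,lo,hi,z,reg in (('fig',(120,40,10),(160,255,110),.03,(190,220,160,200)),('jar',(22,150,120),(32,255,255),.058,(200,240,350,390)),('greens',(50,100,30),(85,255,255),.04,(180,330,330,460))):
    mk=cv2.inRange(hsv,lo,hi);q=np.argwhere(mk[reg[0]:reg[1],reg[2]:reg[3]]); print(nm,len(q),onz(c,(q.mean(0)+[reg[0],reg[2]])[::-1],z))
E
```

```text
[[ 0.5540116  -0.09446159  0.059     ]
 [ 0.52694902 -0.0860526   0.041     ]
 [ 0.50096568 -0.07834891  0.023     ]]
len 0.05543903944110579 yaw -0.2948933018966714
line yaw -0.12665117 ext -0.09227722642666317 0.12803115070557367
near [0.42782952 0.05717514] origin [0.65598732 0.02812319] foot px [253.47055422 170.03484956] top px [252.66247902 164.06171973]
[(160, [113, 215, 122], [137, 143, 135]), (161, [113, 212, 124], [138, 142, 135]), (162, [113, 212, 124], [141, 144, 138]), (163, [112, 228, 123], [141, 144, 138]), (164, [113, 213, 120], [142, 145, 137]), (165, [112, 242, 77], [143, 146, 139]), (166, [115, 255, 39], [137, 140, 133]), (167, [114, 222, 47], [88, 91, 86]), (168, [111, 255, 47], [46, 47, 46]), (169, [113, 204, 50], [52, 53, 52]), (170, [114, 229, 49], [54, 58, 54]), (171, [116, 250, 51], [55, 56, 54]), (172, [111, 232, 56], [54, 56, 54]), (173, [114, 228, 48], [60, 61, 58]), (174, [112, 218, 103], [61, 63, 59]), (175, [112, 219, 127], [59, 60, 55]), (176, [112, 216, 125], [49, 51, 47]), (177, [113, 214, 123], [112, 113, 105]), (178, [113, 214, 124], [140, 141, 132]), (179, [113, 225, 121], [138, 139, 131]), (180, [113, 222, 122], [138, 140, 132]), (181, [112, 222, 123], [136, 138, 129]), (182, [113, 222, 123], [138, 139, 131]), (183, [112, 236, 123], [138, 140, 131])]
in mark frame: centre (np.float64(-0.11319633238408978), np.float64(-0.1297482595822469)) rel yaw -0.16824213402710353
fig 143 [0.55453965 0.20562072 0.03      ]
jar 228 [ 0.51933091 -0.26058928  0.058     ]
greens 2755 [ 0.43428903 -0.3301665   0.04      ]
```

```bash
python3 - <<'E'
from h import *
o=ctrl.get_obs(); print(o["time_s"],o["ee_pos"],o["eef_rot"],o["grip_width"])
from scipy.spatial.transform import Rotation as R
r=R.from_euler('xyz',o["eef_rot"]).as_matrix() if np.size(o["eef_rot"])==3 else o["eef_rot"]; print(np.round(r,3))
ph=-.12665;O=np.array([.656,.0281]);u=np.array([np.cos(ph),np.sin(ph)]);w=np.array([-u[1],u[0]])
b=np.array([.5273,-.0863]); a=-.2949; s=np.array([np.cos(a),np.sin(a)]); t=np.array([-s[1],s[0]])
print('side start (5mm fwd of centre, 30mm off):',b+s*.005-t*.093)
print('goal front contact TCP:',O-u*.089)
E
```

```text
0.1 [ 0.14388358 -0.53063052  0.2049597 ] [-3.14061375e+00 -4.89143351e-05  2.64769708e-01] 0.09408112658402376
[[ 0.965  0.262 -0.   ]
 [ 0.262 -0.965  0.001]
 [ 0.    -0.001 -1.   ]]
side start (5mm fwd of centre, 30mm off): [ 0.50505425 -0.17673852]
goal front contact TCP: [0.56771284 0.03934174]
```

```bash
python3 -m pendant '[[[2.25,2.2,0],0.063],[[2.25,2.2,0],0.063],[[2.25,2.2,0],0.063],[[2.25,2.2,0],0.063],[[2.25,2.2,0],0.063],[[2.25,2.2,0],0.063],[[2.25,2.2,0],0.063],[[2.25,2.2,0],0.063],[[2.25,2.2,0],0.063],[[2.25,2.2,0],0.063],[[2.25,2.2,0],0.063],[[2.25,2.2,0],0.063],[[2.25,2.2,0],0.063],[[2.25,2.2,0],0.063],[[2.25,2.2,0],0.063],[[2.25,2.2,0],0.063],[[0,0,0],0],[[0,0,0],0]]' 0.5
```

```text
time_s: 1.6
ee_pos: [0.5043, -0.1778, 0.2049]
eef_rot: [-3.141, -0.0, 1.275]
force: [-0.1, 0.4, 0.6]
grip_width: 0.0467
grip_force: 0.0
```

Descend 19 cm, to a tip height of about 15 mm.

```bash
python3 -m pendant '[[[0,0,-3],0],[[0,0,-3],0],[[0,0,-3],0],[[0,0,-3],0],[[0,0,-2],0],[[0,0,-2],0],[[0,0,-1.5],0],[[0,0,-1],0],[[0,0,-0.5],0],[[0,0,0],0],[[0,0,0],0]]'; python3 - <<'E'
from h import *
c=cam("side"); save(c,"s1.png")
E
```

```text
time_s: 2.52
ee_pos: [0.5041, -0.1792, 0.0161]
eef_rot: [3.141, 0.0, 1.272]
force: [-0.0, 0.0, -0.0]
grip_width: 0.0468
grip_force: 0.0
```

View pics/s1.png

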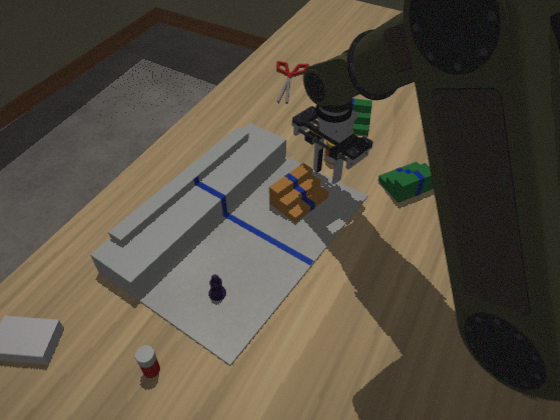

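The side view shows both fingertips down beside the steps' right-hand side, with a small gap at about (320,180). Push sideways while squaring.

```bash
python3 -m pendant '[[[0.145,0.48,0],0],[[0.145,0.48,0],0],[[0.145,0.48,0],0],[[0.145,0.48,0],0],[[0.145,0.48,0],0],[[0.06,0.5,0],0.01],[[0.06,0.5,0],0.01],[[0.06,0.5,0],0.01],[[0.06,0.5,0],0.01],[[0.06,0.5,0],0.01],[[0.06,0.5,0],0.01],[[0.06,0.5,0],0.01],[[0.06,0.5,0],0.01],[[0.06,0.5,0],0.01],[[0.06,0.5,0],0.01],[[0.06,0.5,0],0.01],[[0.06,0.5,0],0.01],[[0.06,0.5,0],0.01],[[0.06,0.5,0],0.01],[[0.06,0.5,0],0.01]]'; python3 - <<'E'
from h import *
c=cam("top"); im=c["color"][100:275,130:390]; cv2.imwrite("pics/t2.png",cv2.resize(im,None,fx=3,fy=3,interpolation=cv2.INTER_CUBIC)[:,:,::-1])
np.save("t2.npy",c,allow_pickle=True)
E
```

```text
time_s: 4.23
ee_pos: [0.5203, -0.0794, 0.0155]
eef_rot: [3.142, 0.0, 1.424]
force: [-0.9, -3.5, 3.0]
grip_width: 0.0471
grip_force: 2.0
```

View pics/t2.png

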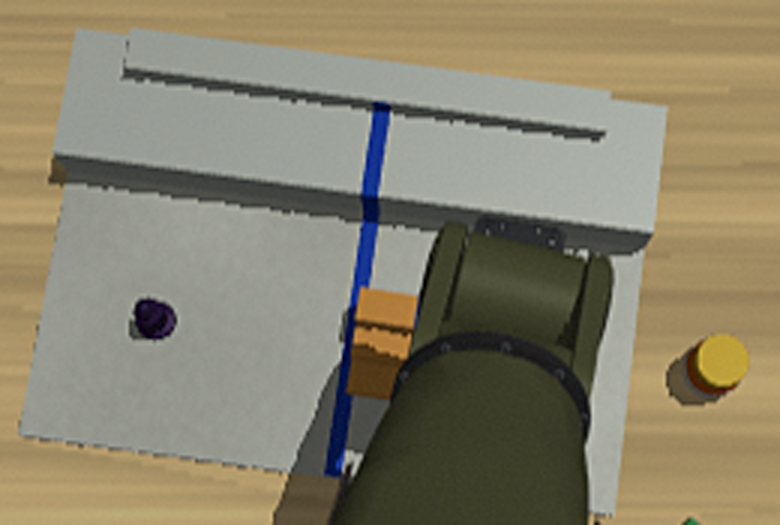

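The steps are moving with the fingers, and their left edge has reached the line (crop (355,310)). Continue about 5.5 cm, then retreat and look.

```bash
python3 -m pendant '[[[0.06,0.5,0],0.01],[[0.06,0.5,0],0.01],[[0.06,0.5,0],0],[[0.06,0.5,0],0],[[0.06,0.5,0],0],[[0.06,0.5,0],0],[[0.06,0.5,0],0],[[0.06,0.5,0],0],[[0.06,0.5,0],0],[[0.06,0.5,0],0],[[0.04,0.3,0],0],[[0.03,0.2,0],0],[[0,0,0],0],[[0,0,0],0]]'; python3 -m pendant '[[[-0.06,-0.5,0],0],[[-0.12,-1,0],0],[[-0.25,-2,0],0],[[0,0,3],0],[[0,0,4],0],[[0,0,4],0],[[-1,-2,3],0],[[-3,-2,2],0],[[-3,-2,0],0],[[-3,-2,0],0],[[-3,-2,0],0],[[-3,-2,0],0],[[0,0,0],0]]'; cat > m.py <<'E'
from h import *
import sys
c=cam("top"); im=c["color"]; cv2.imwrite("pics/"+sys.argv[1],cv2.resize(im[100:275,130:390],None,fx=3,fy=3,interpolation=cv2.INTER_CUBIC)[:,:,::-1])
ph=-.12665;O=np.array([.656,.0281]);u=np.array([np.cos(ph),np.sin(ph)]);w=np.array([-u[1],u[0]])
hsv=cv2.cvtColor(im,cv2.COLOR_RGB2HSV)
orr=cv2.inRange(hsv,(8,130,80),(18,255,255)); orr[:140]=0;orr[262:]=0;orr[:,:200]=0;orr[:,345:]=0
k=cv2.boundingRect(orr); hull=cv2.convexHull(np.argwhere(orr)[:,::-1].astype(np.int32)); print('box',k)
bl=cv2.inRange(hsv,(108,130,60),(128,255,255)); mk=np.zeros_like(bl); cv2.fillConvexPoly(mk,hull,1)
n,l,s,ce=cv2.connectedComponentsWithStats(bl*mk)
t=sorted([ce[i] for i in range(1,n) if s[i,4]>25],key=lambda p:p[1])
for p,z,xo in zip(t,(.059,.041,.023),(.027,0,-.027)):
    q=onz(c,p,z)[:2]-O; print('tread',p.round(1),'mark xy',(q@u-xo).round(4),(q@w).round(4))
if len(t)==3:
    d=onz(c,t[0],.059)-onz(c,t[2],.023); print('rel yaw stripe',np.arctan2(d[1],d[0])-ph)
E
python3 m.py t3.png
```

```text
time_s: 5.45
ee_pos: [0.5269, -0.0246, 0.0154]
eef_rot: [-3.142, -0.0, 1.443]
force: [-0.9, 0.3, -0.5]
grip_width: 0.0467
grip_force: 0.0
time_s: 6.53
ee_pos: [0.3588, -0.1825, 0.1756]
eef_rot: [-3.141, 0.001, 1.439]
force: [0.3, -0.1, -0.0]
grip_width: 0.047
grip_force: 0.0
box (223, 194, 48, 41)
tread [247.8 201.7] mark xy -0.1227 -0.0019
tread [245.9 220.6] mark xy -0.1396 -0.0026
```

View pics/t3.png

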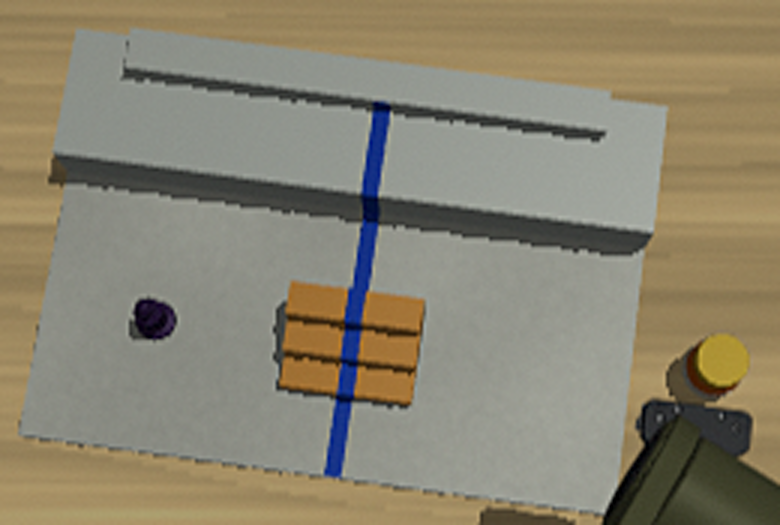

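The steps now straddle the line, square and about 2 mm to the right of centre (crop (352,345)), roughly 8 cm short of the podium. Next, go round to the front for the push.

```bash
python3 -m pendant '[[[0.7,1.67,0],-0.112],[[0.7,1.67,0],-0.112],[[0.7,1.67,0],-0.112],[[0.7,1.67,0],-0.112],[[0.7,1.67,0],-0.112],[[0.7,1.67,0],-0.112],[[0.7,1.67,0],-0.112],[[0.7,1.67,0],-0.112],[[0.7,1.67,0],-0.112],[[0.7,1.67,0],-0.112],[[0.7,1.67,0],-0.112],[[0.7,1.67,0],-0.112],[[0.7,1.67,0],-0.112],[[0.7,1.67,0],-0.112],[[0,0,0],0],[[0,0,0],0]]' 0.7
```

```text
time_s: 7.92
ee_pos: [0.4608, 0.0546, 0.1752]
eef_rot: [3.142, 0.0, -0.121]
force: [-0.8, -0.5, -0.1]
grip_width: 0.0657
grip_force: 0.0
```

```bash
python3 -m pendant '[[[-0.4,-0.35,-2],-0.006],[[0,0,-3],0],[[0,0,-3],0],[[0,0,-3],0],[[0,0,-2],0],[[0,0,-1.5],0],[[0,0,-1],0],[[0,0,-0.7],0],[[0,0,0],0],[[0,0,0],0]]'
```

```text
time_s: 8.75
ee_pos: [0.4569, 0.0503, 0.0139]
eef_rot: [-3.142, -0.0, -0.131]
force: [0.3, -0.2, 0.4]
grip_width: 0.0659
grip_force: 0.0
```

```bash
python3 -m pendant '[[[0.5,-0.063,0],0.004],[[0.5,-0.063,0],0],[[0.5,-0.063,0],0],[[0.5,-0.063,0],0],[[0.5,-0.063,0],0],[[0.5,-0.063,0],0],[[0.5,-0.063,0],0],[[0.5,-0.063,0],0],[[0.5,-0.063,0],0],[[0.5,-0.063,0],0],[[0.5,-0.063,0],0],[[0.5,-0.063,0],0],[[0.5,-0.063,0],0],[[0.5,-0.063,0],0],[[0.5,-0.063,0],0],[[0.5,-0.063,0],0],[[0.5,-0.063,0],0],[[0.5,-0.063,0],0],[[0.5,-0.063,0],0],[[0,0,0],0]]'
```

```text
time_s: 10.42
ee_pos: [0.5527, 0.0384, 0.0135]
eef_rot: [-3.141, -0.001, -0.127]
force: [0.2, 0.1, -0.4]
grip_width: 0.0658
grip_force: 0.0
```

```bash
python3 -m pendant '[[[-1,0.13,0],0],[[-3,0.4,0],0],[[0,0,4],0],[[0,0,4],0],[[0,0,4],0],[[-2,-3,0],0],[[-2,-4,0],0],[[-2,-4,0],0],[[-2,-4,0],0],[[-1,-4,0],0],[[0,-3,0],0],[[0,0,0],0]]'; python3 m.py t4.png
```

```text
time_s: 11.42
ee_pos: [0.4255, -0.1723, 0.1341]
eef_rot: [3.14, -0.002, -0.131]
force: [0.4, 0.3, 0.3]
grip_width: 0.0655
grip_force: 0.0
box (227, 167, 48, 42)
tread [251.8 175. ] mark xy -0.0549 -0.0019
tread [250.4 188.5] mark xy -0.0578 -0.002
tread [249.1 200.7] mark xy -0.0582 -0.0019
rel yaw stripe 0.0001347588139090916
```

View pics/t4.png

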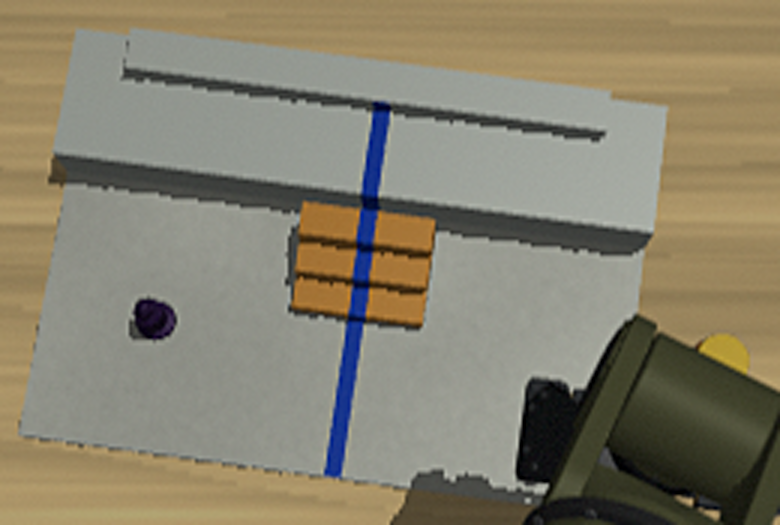

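The steps are square, about 15 mm short of the podium, with the stripe nearly continuous with the landing line (crop (370,205)). I'll check the lateral offset against the landing line, which is at the same height as the top tread.

```bash
cat > off.py <<'E'
from h import *
c=cam("top"); hsv=cv2.cvtColor(c["color"],cv2.COLOR_RGB2HSV)
ph=-.12665;O=np.array([.656,.0281]);u=np.array([np.cos(ph),np.sin(ph)]);w=np.array([-u[1],u[0]])
bl=cv2.inRange(hsv,(108,130,60),(128,255,255))
def rows(a,b,z):
    out=[]
    for r in range(a,b):
        x=np.where(bl[r,235:268])[0]+235
        if len(x)>=3: q=onz(c,[x.mean(),r],z)[:2]-O; out.append((q@u,q@w))
    o=np.array(out); print((a,b),z,'y',o[:,1].mean().round(4),'sd',o[:,1].std().round(4),'slope',np.polyfit(o[:,0],o[:,1],1)[0].round(3),'x',o[:,0].min().round(3),o[:,0].max().round(3))
import sys
rows(140,163,.059); rows(*map(int,sys.argv[1:3]),.059); rows(*map(int,sys.argv[3:5]),.041); rows(*map(int,sys.argv[5:7]),.023); rows(215,254,.005)
E
python3 off.py 170 180 184 193 196 205
```

```text
(140, 163) 0.059 y 0.0 sd 0.0004 slope -0.001 x 0.005 0.063
(170, 180) 0.059 y -0.0018 sd 0.0005 slope 0.006 x -0.038 -0.015
(184, 193) 0.041 y -0.0019 sd 0.0004 slope -0.009 x -0.067 -0.046
(196, 205) 0.023 y -0.0017 sd 0.0006 slope 0.014 x -0.094 -0.073
(215, 254) 0.005 y 0.0 sd 0.0004 slope -0.0 x -0.216 -0.119
```

The offset is −1.8 mm, consistent on all three treads. A small nudge from the right side will correct it.

```bash
python3 -m pendant '[[[1.21,0.84,0],0.1125],[[1.21,0.84,0],0.1125],[[1.21,0.84,0],0.1125],[[1.21,0.84,0],0.1125],[[1.21,0.84,0],0.1125],[[1.21,0.84,0],0.1125],[[1.21,0.84,0],0.1125],[[1.21,0.84,0],0.1125],[[1.21,0.84,0],0.1125],[[1.21,0.84,0],0.1125],[[1.21,0.84,0],0.1125],[[1.21,0.84,0],0.1125],[[1.21,0.84,0],0.1125],[[1.21,0.84,0],0.1125],[[0,0,0],0],[[0,0,0],0],[[0,0,0],0]]' 0.5
```

```text
time_s: 12.93
ee_pos: [0.5946, -0.0499, 0.1333]
eef_rot: [-3.141, 0.0, 1.445]
force: [-0.3, 0.0, 0.1]
grip_width: 0.047
grip_force: 0.0
```

```bash
python3 -m pendant '[[[0,-0.5,-1],0],[[0,0,-3],0],[[0,0,-3],0],[[0,0,-2],0],[[0,0,-1.5],0],[[0,0,-1],0],[[0,0,-0.4],0],[[0,0,0],0],[[0.06,0.5,0],0],[[0.06,0.5,0],0],[[0.06,0.5,0],0],[[0.03,0.3,0],0],[[0.02,0.2,0],0],[[0,0,0],0],[[0,0,0],0]]'; python3 - <<'E'
from h import *
ph=-.12665;O=np.array([.656,.0281]);u=np.array([np.cos(ph),np.sin(ph)]);w=np.array([-u[1],u[0]])
o=ctrl.get_obs();d=np.array(o["ee_pos"])[:2]-O;print(d@u,d@w,o["force"])
E
```

```text
time_s: 14.18
ee_pos: [0.5974, -0.0353, 0.0145]
eef_rot: [3.141, 0.0, 1.448]
force: [1.2, -0.4, -0.0]
grip_width: 0.0471
grip_force: 0.0
-0.05010569933479906 -0.0702597033367204 [ 1.22715847 -0.4186943  -0.04537482]
```

```bash
python3 -m pendant '[[[0.01,0.1,0],0],[[0.01,0.1,0],0]]'; python3 -m pendant '[[[0.01,0.08,0],0],[[0.01,0.08,0],0]]';  python3 -m pendant '[[[0,0,0],0],[[0,0,0],0]]'
```

```text
time_s: 14.35
ee_pos: [0.5976, -0.0335, 0.0145]
eef_rot: [-3.142, -0.0, 1.447]
force: [-0.2, -0.4, -0.4]
grip_width: 0.0474
grip_force: 0.0
time_s: 14.52
ee_pos: [0.5978, -0.032, 0.0144]
eef_rot: [3.142, 0.0, 1.448]
force: [-0.5, -2.5, 1.1]
grip_width: 0.0467
grip_force: 1.2
time_s: 14.68
ee_pos: [0.5978, -0.0319, 0.0145]
eef_rot: [3.142, 0.0, 1.448]
force: [0.1, -2.4, 0.2]
grip_width: 0.0474
grip_force: 0.8
```

```bash
python3 off.py 170 180 184 193 196 205; python3 - <<'E'
from h import *
c=cam("side"); im=c["color"][130:280,180:380]; cv2.imwrite("pics/s5.png",cv2.resize(im,None,fx=4,fy=4,interpolation=cv2.INTER_CUBIC)[:,:,::-1])
E
```

```text
Traceback (most recent call last):
  File "off.py", line 12, in <module>
    rows(140,163,.059); rows(*map(int,sys.argv[1:3]),.059); rows(*map(int,sys.argv[3:5]),.041); rows(*map(int,sys.argv[5:7]),.023); rows(215,254,.005)
    ~~~~^^^^^^^^^^^^^^
  File "off.py", line 10, in rows
    o=np.array(out); print((a,b),z,'y',o[:,1].mean().round(4),'sd',o[:,1].std().round(4),'slope',np.polyfit(o[:,0],o[:,1],1)[0].round(3),'x',o[:,0].min().round(3),o[:,0].max().round(3))
                                       ~^^^^^
IndexError: too many indices for array: array is 1-dimensional, but 2 were indexed
```

View pics/s5.png

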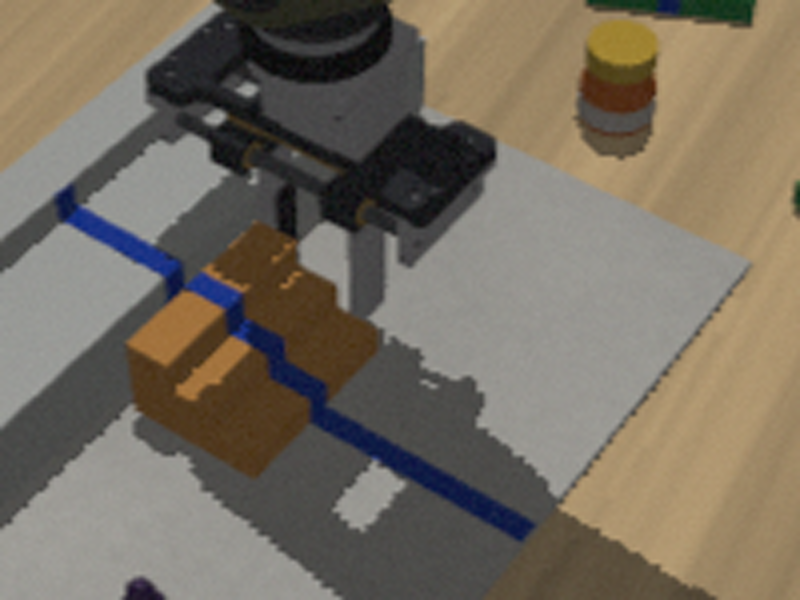

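The side view shows the fingers against the right-hand face, with the stripe in line with the board and landing lines (crop (320,405) and (185,275)). Back off and check from the top.

```bash
python3 -m pendant '[[[-0.06,-0.5,0],0],[[-0.12,-1,0],0],[[-0.25,-2,0],0],[[0,0,3],0],[[0,0,4],0],[[0,0,4],-0.1],[[-2,-1.5,2],-0.11],[[-3,-1.5,0],-0.11],[[-3,-1.5,0],-0.11],[[-3,-1.5,0],-0.11],[[-3,-1.5,0],-0.11],[[-3,-1.5,0],-0.11],[[-3,-1.5,0],-0.11],[[-3,0,0],-0.11],[[0,0,0],-0.11],[[0,0,0],-0.11],[[0,0,0],-0.11],[[0,0,0],-0.11],[[0,0,0],-0.11],[[0,0,0],0]]' 0.7; python3 off.py 170 180 184 193 196 205
```

```text
time_s: 16.45
ee_pos: [0.3632, -0.1722, 0.1446]
eef_rot: [-3.142, -0.0, -0.088]
force: [-0.8, -0.0, 0.5]
grip_width: 0.0659
grip_force: 0.0
(140, 163) 0.059 y 0.0 sd 0.0004 slope -0.001 x 0.005 0.063
(170, 180) 0.059 y -0.0006 sd 0.0003 slope 0.001 x -0.038 -0.015
(184, 193) 0.041 y -0.0005 sd 0.0004 slope -0.017 x -0.067 -0.047
(196, 205) 0.023 y -0.0008 sd 0.0004 slope -0.002 x -0.094 -0.073
(215, 254) 0.005 y 0.0 sd 0.0004 slope -0.0 x -0.216 -0.119
```

The offset is now about −0.6 mm and square. Final push from the front.

```bash
python3 -m pendant '[[[2.05,2.7,0],-0.01],[[2.05,2.7,0],-0.01],[[2.05,2.7,0],-0.01],[[2.05,2.7,0],-0.009],[[2.05,2.7,0],0],[[2.05,2.7,0],0],[[2.05,2.7,0],0],[[2.05,2.7,0],0],[[0,0,0],0],[[0,0,0],0],[[0,0,0],0]]'
```

```text
time_s: 17.42
ee_pos: [0.527, 0.0437, 0.1441]
eef_rot: [3.141, 0.001, -0.119]
force: [-0.6, -0.2, -0.3]
grip_width: 0.0658
grip_force: 0.0
```

```bash
python3 -m pendant '[[[0,0,-3],-0.004],[[0,0,-3],-0.004],[[0,0,-2.5],0],[[0,0,-2],0],[[0,0,-1.5],0],[[0,0,-1],0],[[0,0,0],0],[[0.5,-0.06,0],0],[[0.5,-0.06,0],0],[[0.5,-0.06,0],0],[[0.3,-0.035,0],0],[[0.3,-0.035,0],0],[[0.3,-0.035,0],0],[[0.3,-0.035,0],0],[[0.3,-0.03,0],0],[[0,0,0],0]]'
```

```text
time_s: 18.75
ee_pos: [0.5578, 0.0407, 0.0144]
eef_rot: [-3.142, -0.0, -0.129]
force: [-0.6, 0.5, -0.0]
grip_width: 0.0658
grip_force: 0.0
```

```bash
python3 -m pendant '[[[0.2,-0.02,0],0],[[0.2,-0.02,0],0]]'; python3 -m pendant '[[[0.15,-0.01,0],0],[[0.15,-0.01,0],0]]';python3 -m pendant '[[[0.1,-0.01,0],0],[[0.1,-0.01,0],0]]'
```

```text
time_s: 18.92
ee_pos: [0.5613, 0.0403, 0.0143]
eef_rot: [3.142, 0.001, -0.129]
force: [-2.5, -0.4, 0.9]
grip_width: 0.0656
grip_force: 1.5
time_s: 19.08
ee_pos: [0.5645, 0.0401, 0.0144]
eef_rot: [3.142, 0.0, -0.129]
force: [-2.0, 0.8, 0.8]
grip_width: 0.0658
grip_force: 1.4
time_s: 19.25
ee_pos: [0.5665, 0.0399, 0.0143]
eef_rot: [3.142, 0.0, -0.129]
force: [-1.7, 0.7, -0.6]
grip_width: 0.0659
grip_force: 1.2
```

```bash
for i in 1; do python3 -m pendant '[[[0.1,-0.013,0],0.002],[[0.1,-0.013,0],0]]'|sed -n '2p;4p'; python3 -m pendant '[[[0.1,-0.013,0],0],[[0.1,-0.013,0],0]]'|sed -n '2p;4p'; python3 -m pendant '[[[0.1,-0.013,0],0]]'|sed -n '2p;4p';python3 -m pendant '[[[0.1,-0.013,0],0]]'|sed -n '2p;4p'; done
```

```text
ee_pos: [0.5669, 0.0397, 0.0143]
force: [-20.7, 0.9, 13.9]
ee_pos: [0.567, 0.0397, 0.0142]
force: [-34.6, 1.9, 26.3]
ee_pos: [0.5671, 0.0397, 0.0142]
force: [-42.5, 2.7, 30.4]
ee_pos: [0.5672, 0.0397, 0.0142]
force: [-50.5, 3.4, 36.3]
```

The force rose sharply, so the back is seated against the podium. Release and check.

```bash
python3 -m pendant '[[[-0.3,0.038,0],0],[[-0.5,0.063,0],0],[[-1.5,0.2,0],0],[[-3,0.4,0],0],[[0,0,4],0],[[0,0,4],0],[[0,0,4],0],[[-2,-3,0],0],[[-2,-4,0],0],[[-2,-4,0],0],[[-2,-4,0],0],[[-2,-4,0],0],[[0,-3,0],0],[[0,0,0],0],[[0,0,0],0]]'; python3 m.py t6.png; python3 off.py 166 174 179 187 191 199
```

```text
time_s: 21.0
ee_pos: [0.425, -0.1642, 0.1347]
eef_rot: [3.141, -0.001, -0.13]
force: [-0.0, -0.2, -0.4]
grip_width: 0.0659
grip_force: 0.0
box (228, 162, 47, 41)
tread [252.1 170.3] mark xy -0.0429 -0.0008
tread [250.7 182.9] mark xy -0.0436 -0.0005
tread [249.5 194.9] mark xy -0.0434 -0.0006
rel yaw stripe -0.004021840713412106
(140, 163) 0.059 y 0.0 sd 0.0004 slope -0.001 x 0.005 0.063
(166, 174) 0.059 y -0.0005 sd 0.0003 slope -0.011 x -0.023 -0.005
(179, 187) 0.041 y -0.0005 sd 0.0004 slope 0.011 x -0.052 -0.034
(191, 199) 0.023 y -0.0005 sd 0.0004 slope -0.029 x -0.078 -0.06
(215, 254) 0.005 y 0.0 sd 0.0004 slope -0.0 x -0.216 -0.119
```

View pics/t6.png

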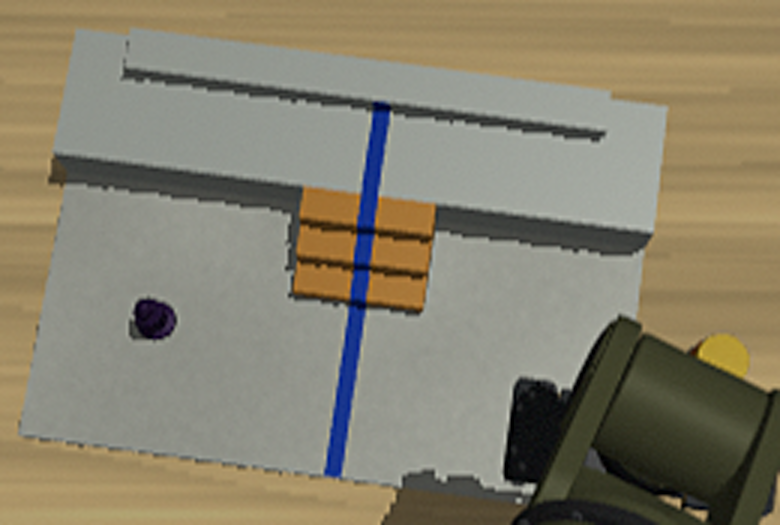

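The top view shows the steps flush and square against the podium (crop (368,200)). The stripe is within 0.5 mm of the line, the figure and jar are undisturbed, and the arm is clear. I'll hand in.

```bash
python3 -m pendant '[[[0,0,2],0],[[0,0,0],0],[[0,0,0],0],[[0,0,0],0]]'; python3 -c "
from station import ctrl
print(ctrl.hand_in())"
```

```text
time_s: 21.43
ee_pos: [0.425, -0.1622, 0.1539]
eef_rot: [-3.142, 0.0, -0.126]
force: [0.2, -0.3, -0.3]
grip_width: 0.0658
grip_force: 0.0
the job is handed in; nothing more can be done
None
```

I handed the job in at about 21 s: the ochre steps sit flush and square against the podium with the stripe within about 0.5 mm of the blue line, the figure, jar and glue stick were not touched, and the arm is clear.

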